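Dry-fit two tiered pinata bodies

ROBOT

A 6-joint arm with a two-finger parallel gripper is mounted at the origin on the work surface. World frame = base frame: x ahead of the robot, y to its left, z up, the work surface at z = 0. Lengths are in m, angles in rad, forces in N, time in s.
With the tool pointing down it reaches from about 0.35 to 0.85 m from the base axis. Payload 8.1 kg.
Tool frame: the origin (TCP) lies midway between the tips of the shut fingers; the grasp point (between the pads) lies 19 mm behind it; z points along the fingers, y is the line along which they close (so a half turn about z gives the same grasp; the last joint's range is limited). The gripper opens to 85 mm and grips with 20 to 120 N. Pads are 22 mm wide; open, the fingers measure 114 mm over their backs; the gripper's body (76 mm by 85 mm) begins 54 mm behind the grasp point. The pads swing forward as they close: fully open they stand 13 mm farther back than shut.
Start: joints at [1.177, 0.13, 1.488, -0, 1.523, -0.085], TCP at [0.182, 0.572, 0.231] pointing down, gripper open.
Joint ranges: [-2.96, 2.96], [-0.89, 2.26], [0.02, 2.5], [-1.34, 4.48], [0, 2.73], [-2.66, 2.66]. Speed limits (rad/s): [2.39, 2.39, 2.79, 3.14, 3.14, 3.14].

INTERFACE

Orientations are given as a rotation vector (axis times angle).
In Python, from plant import arm, cams, job gives the robot as it stands.
- The arm moves only by the tool apply_moves, never from a script. Its argument "increments" is text: rows parted by semicolons, each of 7 numbers parted by spaces: the turn, a rotation vector about the tool's x, y, z in rad, then the shift along the tool's x, y, z in m, then the closure, from 0 (fully open) to 1 (shut). A call has 1 to 12 rows; each row is the pose to reach, as a shift and turn from the pose commanded when the call began, along the tool's axes at that moment; what a row does not reach only later rows make up. A row lasts 1/10 s, in which the tool goes at most 50 mm and 8.59 degrees, less where a joint would pass 70% of its speed; a pose out of reach is approached as far as the arm can. A call with a gripper value outside its range is refused whole. The fingers move at their own pace and stop on an object; the grip force is fixed at half the most. Time passes only in rows, so rows that repeat a pose let the fingers close. It gives the time, the measured TCP pose, the force, the opening and the grip force at its end, in the units of the state.
- arm.sense(): the state, without advancing time (a new reading comes with each control period).
- cams.camera(name): name is "scene" or "side" or "wrist"; returns a dict with "color" (384x512x3 uint8, red, green, blue), "mtx" (3x3 intrinsics, pixels), "dist" ([k1, k2, p1, p2, k3] as OpenCV has them; the pictures are not rectified), "camera_from_world" (4x4, takes a point from world to camera coordinates); the wrist camera has in their place "tool_from_camera" (4x4, takes a point from camera to tool coordinates, whose origin is the TCP and whose axes are the flange's). Camera axes: x right, y down, z forward; pixel columns grow to the right and rows downward; lengths in m; the calibration is good to about 2 mm. A picture is of the moment at which its call begins: read the wrist's pose just before it. There is no depth.
- job.hand_in(): hands the job in; it is judged then, once.
The state is a dict: "t": time; "q": joint angles; "dq": joint speeds; "joint_efforts": joint torques, N m; "ee_pos": TCP position; "tool_rot": TCP orientation; "wrist_force": force on the tool from outside, world axes, zero at the start; "torque": the same for the moment, N m; "gripper_width": opening from 0.0 (shut) to 1.0 (fully open); "grip_force": force on a finger pad.
Only numpy, scipy, OpenCV 4.12 (cv2) and the standard library are available. Lean on these libraries where they do the work, as an engineer would, in place of code of your own. Each camera call takes 0.05 s, during which the arm holds its last target. There are 200 camera calls.

TASK

Dry-fit the two cardboard pinata bodies. On the round plywood board stack the large round tier, then the small round tier, then the pointed roof; on the square board stack the large square tier, then the small square one. Every piece goes hollow side down, centred and fully seated on what is under it, the square tiers with their sides parallel to those of their board; leave the glass jar and the white paste tub standing where they are.

Things in the scene. Friction and masses are not known exactly. Their poses are not given: they have to be found in the camera images.
- round_large: Loose brown cardboard round tier, 100 mm in diameter, 46 mm high, hollow and open below (walls 6 mm, cavity 38 mm deep), 75 to 145 g. On the centre of its flat top a wooden round stub 32 mm in diameter rises 32 mm more: the grip for lifting it; the next piece goes over it. A white paper strip crosses the top. Origin: centre of the underside, z up.
- round_small: Loose brown cardboard round tier, 72 mm in diameter, 46 mm high, hollow and open below (walls 6 mm, cavity 38 mm deep), 50 to 90 g. On the centre of its flat top a wooden round stub 32 mm in diameter rises 32 mm more: the grip for lifting it; the next piece goes over it. A white paper strip crosses the top. Origin: centre of the underside, z up.
- square_large: Loose brown cardboard square tier, 96 x 96 mm, 46 mm high, hollow and open below (walls 6 mm, cavity 38 mm deep), 75 to 145 g. On the centre of its flat top a wooden square stub 30 x 30 mm, parallel to the tier's sides rises 32 mm more: the grip for lifting it; the next piece goes over it. A white paper strip crosses the top. Origin: centre of the underside, z up. x and y are parallel to the sides.
- square_small: Loose brown cardboard square tier, 70 x 70 mm, 46 mm high, hollow and open below (walls 6 mm, cavity 38 mm deep), 50 to 90 g. On the centre of its flat top a wooden square stub 30 x 30 mm, parallel to the tier's sides rises 32 mm more: the grip for lifting it; the next piece goes over it. A white paper strip crosses the top. Origin: centre of the underside, z up. x and y are parallel to the sides.
- roof: Loose pointed cardboard roof, 40 to 80 g: a hollow drum 60 mm in diameter, open below (walls 5 mm, cavity 40 mm deep), under a cone whose eaves are 72 mm in diameter at 40 to 45 mm height and which narrows to 26 mm at 80 mm height; from there a round wooden grip stub 24 mm in diameter rises to 111 mm height. Origin: centre of the underside, z up.
- board_round: Fixed round plywood base board, 124 mm in diameter, 12 mm thick, flat on the table. Its place differs from start to start. Origin: centre of the underside, z up.
- board_square: Fixed square plywood base board, 120 x 120 mm, 12 mm thick, flat on the table. Its place differs from start to start. Origin: centre of the underside, z up. x and y are parallel to its sides.
- jar: Loose glass jar with a steel lid, 64 mm in diameter, 100 mm tall, standing among the pieces; to be left alone. Origin: centre of the underside, z up.
- tub: Loose open white plastic paste tub, 90 mm across the rim, 68 mm tall, standing among the pieces; to be left alone. Origin: centre of the underside, z up.

How it is judged:
By the outcome, as a careful person would: the job done as asked, in the order asked, and still so for the second after the job is handed in, with the robot touching nothing.
It also fails if it takes over 141 s, if anything falls off the work surface, if the arm or the gripper's body presses on something with over 40 N, if the wrist force passes 120 N, or if a joint passes its speed limit or range.

## Working session

There is one attempt and no reset: what is moved stays moved. The work goes in short steps, Python scripts to look and compute and a tool call to move; the robot and the scene stay as the last step left them, time stands still between calls to the robot, and variables do not carry over. Pictures are saved under pics/ and viewed, at most 17 in all, crops included, and the job is handed in when it is done.

Besides the shell and the picture viewer there is one more tool, called after "Emit:" by a JSON object that holds its "fn" and its "kwargs", one argument or row to a line. apply_moves: Moves the arm, as the interface text tells. Its arguments: {"type":"object","properties":{"increments":{"type":"string"}},"required":["increments"]}

```bash
ls; mkdir -p pics
python3 - <<'E'
from plant import arm,cams
import cv2,numpy as np,pickle
s=arm.sense();print(s['t'],s['ee_pos'],s['tool_rot'],s['gripper_width'])
d={}
for n in('scene','side','wrist'):
    c=cams.camera(n);d[n]=c
    cv2.imwrite(f'pics/{n}0.png',c['color'][...,::-1]); print(n,c['mtx'].tolist(),c['dist'])
    print(np.round(c.get('camera_from_world',c.get('tool_from_camera')),3).tolist())
im=np.hstack([d['scene']['color'],d['side']['color']])
pickle.dump(d,open('d0.pkl','wb'))
E
```

```text
pics
0.0 [0.18208318 0.57112127 0.2302216 ] [-4.82956331e-01 -3.10381299e+00  2.85545302e-03] 0.9999274395527536
scene [[414.1959666895133, 0.0, 253.2720977424002], [0.0, 414.1959666895133, 196.94955589839782], [0.0, 0.0, 1.0]] [0.05195809 0.         0.         0.         0.        ]
[[0.26, 0.966, -0.002, -0.154], [0.689, -0.187, -0.7, -0.347], [-0.677, 0.18, -0.714, 1.675], [0.0, 0.0, 0.0, 1.0]]
side [[443.2937830017938, 0.0, 246.8860685194989], [0.0, 443.2937830017938, 192.67053154182997], [0.0, 0.0, 1.0]] [0.0034815 0.        0.        0.        0.       ]
[[0.999, -0.045, -0.001, -0.495], [-0.027, -0.578, -0.816, 0.035], [0.036, 0.815, -0.578, 1.126], [0.0, 0.0, 0.0, 1.0]]
wrist [[286.1875870318603, 0.0, 254.36420099739553], [0.0, 286.1875870318603, 196.49343312525377], [0.0, 0.0, 1.0]] [-0.06484573  0.          0.          0.          0.        ]
[[-0.001, -0.956, -0.295, 0.075], [1.0, -0.001, 0.0, 0.001], [-0.001, -0.295, 0.956, -0.143], [0.0, 0.0, 0.0, 1.0]]
```

View pics/scene0.png

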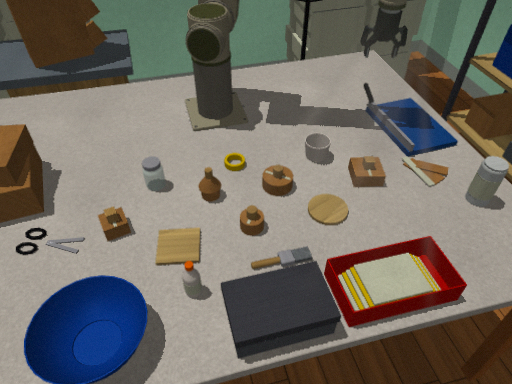

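View pics/side0.png

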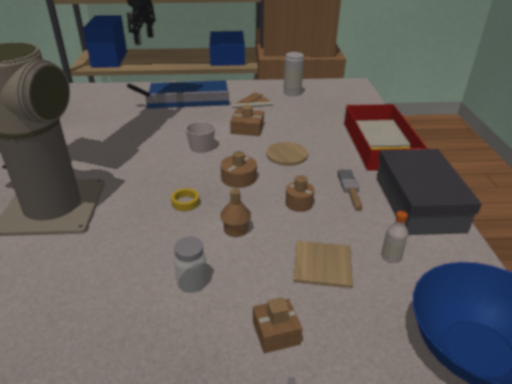

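The scene shows every piece standing upright. In scene pixels: roof (209,185), round_large (278,180), round_small (252,220), square_large (366,172), square_small (115,222), boards at (328,209) and (179,246), jar (153,173), tub (317,148). The side view agrees.

```bash
cat > h.py <<'E'
import numpy as np,cv2,pickle
from scipy.spatial.transform import Rotation as Ro
def ray(c,uv,T=None):
    """world origin, directions for pixels; T=world_from_camera"""
    uv=np.asarray(uv,float).reshape(-1,1,2)
    p=cv2.undistortPoints(uv,c['mtx'],np.asarray(c['dist'],float))[:,0]
    if T is None: T=np.linalg.inv(c['camera_from_world'])
    return T[:3,3],np.c_[p,np.ones(len(p))]@T[:3,:3].T
def onz(c,uv,z,T=None):
    o,d=ray(c,uv,T); return o+d*((z-o[2])/d[:,2])[:,None]
def tool(s):
    T=np.eye(4);T[:3,:3]=Ro.from_rotvec(s['tool_rot']).as_matrix();T[:3,3]=s['ee_pos'];return T
def move(s,xyz,yaw=None):
    """shift in tool axes and turn (rotvec, tool axes) to TCP xyz, pointing down, closing line (tool y) at world angle yaw mod pi"""
    T=tool(s);R=T[:3,:3]
    if yaw is None: y=R[:2,1]
    else:
        y=np.array([np.cos(yaw),np.sin(yaw)]); y=y if y@R[:2,1]>0 else -y
    y=np.r_[y/np.linalg.norm(y),0];z=np.array([0,0,-1.]);G=np.c_[np.cross(y,z),y,z]
    return np.round(Ro.from_matrix(R.T@G).as_rotvec(),3),np.round(R.T@(np.array(xyz)-T[:3,3]),4)
E
python3 - <<'E'
from h import *
d=pickle.load(open('d0.pkl','rb'))
P=dict(rl=(.078,(279,170),(239,157)),rs=(.078,(252,211),(301,182)),sl=(.078,(368,161),(247,110)),ss=(.078,(114,212),(278,305)),
roof=(.111,(208,173),(235,195)),br=(.012,(328,209),(287,153)),bs=(.012,(179,245),(323,263)),jar=(.1,(151,161),(189,247)),tub=(.068,(317,139),(200,130)))
for k,(z,a,b) in P.items():
    o1,d1=ray(d['scene'],a);o2,d2=ray(d['side'],b)
    t=np.linalg.lstsq(np.c_[d1[0],-d2[0]],o2-o1,rcond=None)[0]
    m=(o1+d1[0]*t[0]+o2+d2[0]*t[1])/2
    print(k,onz(d['scene'],a,z)[0,:2].round(3),onz(d['side'],b,z)[0,:2].round(3),'tri',m.round(3))
s=pickle.load(open('d0.pkl','rb'))
from plant import arm
T=tool(arm.sense());print(T.round(3))
E
```

```text
rl [0.49  0.112] [0.478 0.092] tri [0.478 0.116 0.065]
rs [ 0.638 -0.015] [ 0.625 -0.033] tri [ 0.628 -0.013  0.066]
sl [0.524 0.401] [0.513 0.382] tri [0.514 0.408 0.067]
ss [ 0.538 -0.395] [ 0.53 -0.41] tri [ 0.531 -0.398  0.068]
roof [ 0.482 -0.111] [ 0.463 -0.126] tri [ 0.464 -0.108  0.097]
br [0.632 0.228] [0.625 0.22 ] tri [0.626 0.232 0.005]
bs [ 0.651 -0.235] [ 0.646 -0.245] tri [ 0.647 -0.236  0.005]
jar [ 0.368 -0.272] [ 0.371 -0.278] tri [ 0.369 -0.273  0.098]
tub [0.361 0.291] [0.368 0.271] tri [0.364 0.289 0.064]
[[-0.953  0.304 -0.001  0.182]
 [ 0.304  0.953 -0.001  0.571]
 [ 0.    -0.001 -1.     0.23 ]
 [ 0.     0.     0.     1.   ]]
```

View pics/wrist0.png

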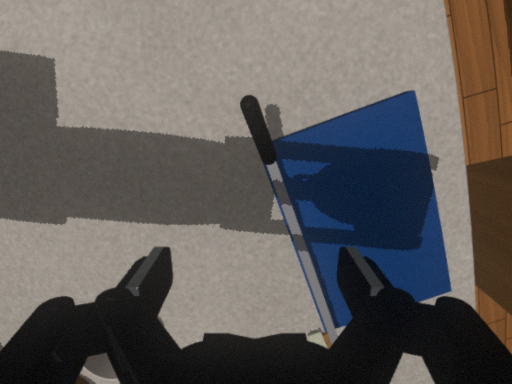

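The wrist view shows the blue tray with the knife, and the fingers at the bottom of the image. Coarse positions are good to about 1.5 cm, so I'm moving over the round group.

Emit:
{"fn": "apply_moves", "kwargs": {
  "increments": "0 0 0 -0.472 -0.270 -0.03 0;0 0 0 -0.472 -0.270 -0.03 0;0 0 0 -0.472 -0.270 -0.03 0;0 0 0 -0.472 -0.270 -0.03 0;0 0 0 -0.472 -0.270 -0.03 0;0 0 0 -0.472 -0.270 -0.03 0;0 0 0 -0.472 -0.270 -0.03 0;0 0 0 -0.472 -0.270 -0.03 0;0 0 0 -0.472 -0.270 -0.03 0;0 0 0 -0.472 -0.270 -0.03 0;0 0 0 -0.472 -0.270 -0.03 0;0 0 0 -0.472 -0.270 -0.03 0"
}}

```text
t: 1.35
ee_pos: [0.5528, 0.1663, 0.2609]
tool_rot: [0.492, 3.102, -0.003]
wrist_force: [-0.6, -0.5, 0.2]
gripper_width: 1.001
grip_force: 0.0
```

```bash
cat >> h.py <<'E'
def wrist(name):
    from plant import arm,cams
    s=arm.sense();c=cams.camera('wrist');T=tool(s)@c['tool_from_camera']
    cv2.imwrite(f'pics/{name}.png',c['color'][...,::-1]);pickle.dump((s,c,T),open(f'{name}.pkl','wb'))
    print(s['t'],s['ee_pos'].round(4),s['wrist_force'].round(1),s['q'].round(2));return s,c,T
def pix(c,T,p):
    W=np.linalg.inv(T);r,_=cv2.Rodrigues(W[:3,:3])
    return cv2.projectPoints(np.asarray(p,float).reshape(-1,1,3),r,W[:3,3],c['mtx'],np.asarray(c['dist'],float))[0][:,0]
E
python3 - <<'E'
from h import *
wrist('w1')
E
```

```text
1.35 [0.5528 0.1663 0.2609] [-0.6 -0.5  0.2] [ 0.2   0.06  1.51 -0.    1.57 -1.05]
```

View pics/w1.png

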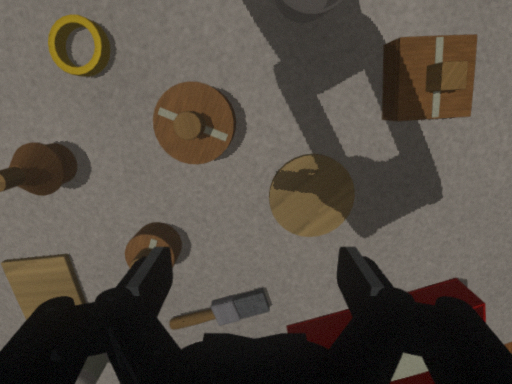

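Wrist view: round_large at (194,122) with its stub at (188,125), board_round at (312,194), square_large at (430,78) with its stub at (454,75), round_small partly behind a finger at (155,245), and the roof at left (40,170). Next I segment by colour and fit circles.

```bash
cat >> h.py <<'E'
from scipy.optimize import least_squares
def mask(c,lo=(5,70,30),hi=(24,255,255)):
    h=cv2.cvtColor(c['color'],cv2.COLOR_RGB2HSV)
    m=cv2.inRange(h,lo,hi);m=cv2.morphologyEx(m,cv2.MORPH_CLOSE,np.ones((9,9)));return cv2.morphologyEx(m,cv2.MORPH_OPEN,np.ones((5,5)))
def contour(m,uv):
    cs=cv2.findContours(m,cv2.RETR_EXTERNAL,cv2.CHAIN_APPROX_NONE)[0]
    k=max(cs,key=lambda k:cv2.pointPolygonTest(k,(float(uv[0]),float(uv[1])),True));return k[:,0]
def circle(c,T,uv,z,r,m=None):
    k=contour(mask(c) if m is None else m,uv);p=onz(c,k,z,T)[:,:2]
    f=least_squares(lambda v:np.linalg.norm(p-v[:2],axis=1)-v[2],np.r_[p.mean(0),r],loss='soft_l1',f_scale=.001)
    g=least_squares(lambda v:np.linalg.norm(p-v[:2],axis=1)-r,f.x[:2],loss='soft_l1',f_scale=.001)
    print('free',f.x.round(4),'rms',np.sqrt(np.mean((np.linalg.norm(p-f.x[:2],axis=1)-f.x[2])**2)).round(4),'fixed r',g.x.round(4));return g.x
E
python3 - <<'E'
from h import *
s,c,T=pickle.load(open('w1.pkl','rb'))
h=cv2.cvtColor(c['color'],cv2.COLOR_RGB2HSV)
for p in[(175,105),(188,125),(330,180),(290,215),(295,180),(410,70),(454,75),(250,50),(380,180)]: print(p,h[p[1],p[0]])
m=mask(c);cv2.imwrite('pics/m1.png',m)
print('board');circle(c,T,(312,194),.012,.062)
print('rl');circle(c,T,(194,122),.046,.050)
print('stub xy by eye',onz(c,[(188,125)],.078,T).round(4),'sl stub',onz(c,[(454,75)],.078,T).round(4))
E
```

```text
(175, 105) [ 14 135 102]
(188, 125) [ 17 131 105]
(330, 180) [ 20 109  56]
(290, 215) [ 18 119 114]
(295, 180) [ 20 107  55]
(410, 70) [ 15 154  96]
(454, 75) [ 18 143 107]
(250, 50) [ 18  26 117]
(380, 180) [23 37 62]
board
free [0.6226 0.2307 0.0615] rms 0.0006 fixed r [0.6227 0.2308]
rl
free [0.4749 0.1142 0.0498] rms 0.0008 fixed r [0.4749 0.1142]
stub xy by eye [[0.4749 0.1147 0.078 ]] sl stub [[0.5122 0.4116 0.078 ]]
```

Run:
```python
from h import *
from plant import arm
s=arm.sense()
print(move(s,(.475,.1143,.13)),move(s,(.475,.1143,.052)))
```

```text
(array([-0.001, -0.001, -0.   ]), array([ 0.0557, -0.0749,  0.1308])) (array([-0.001, -0.001, -0.   ]), array([ 0.0557, -0.0749,  0.2088]))
```

Emit:
{"fn": "apply_moves", "kwargs": {
  "increments": "0 0 0 0.0557 -0.0749 0.13 0.2;0 0 0 0.0557 -0.0749 0.13 0.2;0 0 0 0.0557 -0.0749 0.13 0.2;0 0 0 0.0557 -0.0749 0.17 0.2;0 0 0 0.0557 -0.0749 0.20 0.2;0 0 0 0.0557 -0.0749 0.2085 0.2;0 0 0 0.0557 -0.0749 0.2085 0.2;0 0 0 0.0557 -0.0749 0.2085 1;0 0 0 0.0557 -0.0749 0.2085 1;0 0 0 0.0557 -0.0749 0.2085 1;0 0 0 0.0557 -0.0749 0.2085 1;0 0 0 0.0557 -0.0749 0.2085 1"
}}

```text
t: 2.6
ee_pos: [0.4761, 0.117, 0.0553]
tool_rot: [0.482, 3.1, 0.002]
wrist_force: [-0.6, 0.2, 6.7]
gripper_width: 0.355
grip_force: 59.2
```

Run:
```python
from h import *
from plant import arm
s=arm.sense()
print(s['q'].round(2),s['gripper_width'],s['grip_force'],move(s,(.475,.1143,.115)),move(s,(.6227,.2308,.115)),move(s,(.6227,.2308,s['ee_pos'][2]+.0125)))
```

```text
[ 0.14 -0.01  1.97  0.    1.18 -1.13] 0.3554828849987082 59.23999786376953 (array([ 0.002,  0.004, -0.   ]), array([ 0.0001, -0.0028, -0.0597])) (array([ 0.002,  0.004, -0.   ]), array([-0.1053,  0.1531, -0.059 ])) (array([ 0.002,  0.004, -0.   ]), array([-0.1051,  0.153 , -0.0118]))
```

Emit:
{"fn": "apply_moves", "kwargs": {
  "increments": "0 0 0 0 0 -0.04 1;0 0 0 0 0 -0.07 1;0 0 0 -0.035 0.05 -0.07 1;0 0 0 -0.07 0.10 -0.07 1;0 0 0 -0.1054 0.1559 -0.07 1;0 0 0 -0.1054 0.1559 -0.07 1;0 0 0 -0.1054 0.1559 -0.07 1;0 0 0 -0.1054 0.1559 -0.07 1;0 0 0 -0.1054 0.1559 -0.07 1"
}}

```text
t: 3.5
ee_pos: [0.6216, 0.2326, 0.1232]
tool_rot: [0.483, 3.104, -0.0]
wrist_force: [-0.4, 0.4, -0.8]
gripper_width: 0.353
grip_force: 60.0
```

Run:
```python
from h import *
s,c,T=wrist('w2')
print(s['wrist_force'],s['tool_rot'],s['grip_force'],move(s,(.6227,.2308,.066)))
print(pix(c,T,[.6227,.2308,.012]))
```

```text
3.5 [0.6216 0.2326 0.1232] [-0.4  0.4 -0.8] [ 0.28  0.37  1.41 -0.    1.36 -0.98]
[-0.38051215  0.40155969 -0.75348723] [ 4.83360830e-01  3.10413460e+00 -2.39061505e-04] 59.95413780212402 (array([-0.,  0.,  0.]), array([-0.0016, -0.0014,  0.0572]))
[[251.70559848 194.87836654]]
```

View pics/w2.png

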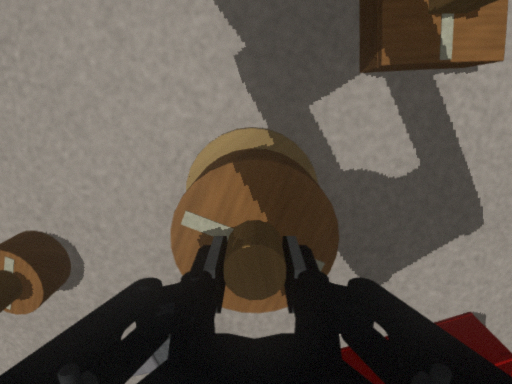

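Run:
```python
from h import *
s,c,T=pickle.load(open('w2.pkl','rb'))
Ti=np.linalg.inv(tool(s));z=s['ee_pos'][2]-.0093
for z in(z,):
  p=onz(c,[(171,232),(338,232),(254,149),(187,188),(321,188)],z,T)
  print((p@Ti[:3,:3].T+Ti[:3,3]).round(4))
```

```text
[[ 0.0066 -0.0477  0.0093]
 [ 0.0065  0.05    0.0093]
 [ 0.0547  0.0009  0.0093]
 [ 0.0332 -0.0364  0.0093]
 [ 0.0331  0.0381  0.0093]]
```

Emit:
{"fn": "apply_moves", "kwargs": {
  "increments": "0 0 0 -0.0016 -0.0014 0.02 1;0 0 0 -0.0016 -0.0014 0.045 1;0 0 0 -0.0016 -0.0014 0.052 1;0 0 0 -0.0016 -0.0014 0.056 1;0 0 0 -0.0016 -0.0014 0.056 1;0 0 0 -0.0016 -0.0014 0.056 1"
}}

```text
t: 4.15
ee_pos: [0.6236, 0.2311, 0.0683]
tool_rot: [0.483, 3.102, 0.001]
wrist_force: [1.0, 0.1, -0.8]
gripper_width: 0.349
grip_force: 59.9
```

Emit:
{"fn": "apply_moves", "kwargs": {
  "increments": "0 0 0 0 0 0.0015 1;0 0 0 0 0 0.0025 1;0 0 0 0 0 0.0025 1"
}}

```text
t: 4.45
ee_pos: [0.6239, 0.2314, 0.0673]
tool_rot: [0.483, 3.102, 0.001]
wrist_force: [-7.5, -2.7, 14.2]
gripper_width: 0.35
grip_force: 61.6
```

Emit:
{"fn": "apply_moves", "kwargs": {
  "increments": "0 0 0 0 0 0 0.2;0 0 0 0 0 0 0.2;0 0 0 0 0 0 0.2;0 0 0 0 0 -0.04 0.2;0 0 0 0 0 -0.09 0.2;0 0 0 -0.01 -0.05 -0.13 0.2;0 0 0 -0.02 -0.1 -0.16 0.2;0 0 0 -0.029 -0.169 -0.19 0.2;0 0 0 -0.029 -0.169 -0.19 0.2;0 0 0 -0.029 -0.169 -0.19 0.2;0 0 0 -0.029 -0.169 -0.19 0.2;0 0 0 -0.029 -0.169 -0.19 0.2"
}}

```text
t: 5.65
ee_pos: [0.599, 0.062, 0.2533]
tool_rot: [-0.482, -3.103, -0.0]
wrist_force: [-0.4, -0.1, -0.1]
gripper_width: 0.802
grip_force: 0.0
```

Run:
```python
from h import *
s,c,T=wrist('w3')
u=pix(c,T,[[.623,.231,.058],[.628,-.013,.046],[.464,-.108,.045],[.464,-.108,.111],[.647,-.236,.012]]);print(u.round(0))
```

```text
5.65 [0.599  0.062  0.2533] [-0.4 -0.1 -0.1] [ 0.02  0.13  1.45  0.    1.56 -1.24]
[[393. 151.]
 [205. 210.]
 [ 86. 110.]
 [ 49. 111.]
 [ 79. 254.]]
```

View pics/w3.png

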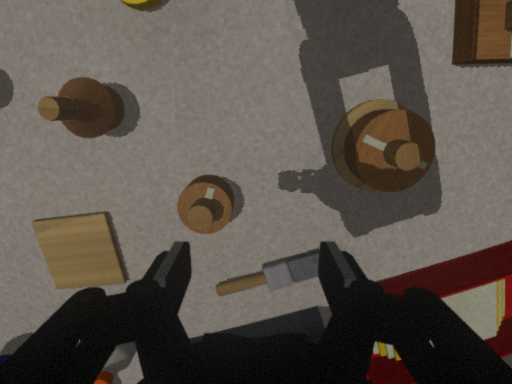

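round_large sits on the board at (390,147), with its stub top at (406,154). round_small is at (205,207), the roof's grip top at (47,107), and board_square at (80,250).

Run:
```python
from h import *
s,c,T=pickle.load(open('w3.pkl','rb'))
print('stub rl',onz(c,[(406,154)],.09,T).round(4))
m=mask(c,(5,100,30))
print('rs');x=circle(c,T,(205,207),.046,.036,m)
print('rs stub eye',onz(c,[(202,215)],.078,T).round(4),'roof top',onz(c,[(47,107)],.111,T).round(4))
# square board: rotated rect on z=.012
k=contour(m,(80,250));p=onz(c,k,.012,T)[:,:2];print('bs',cv2.minAreaRect((p*1000).astype(np.float32)))
# round stack edge: strong-contrast tier on board
h=cv2.cvtColor(c['color'],cv2.COLOR_RGB2HSV)
for q in[(345,160),(400,120),(375,110),(420,175)]: print(q,h[q[1],q[0]])
print(move(s,(x[0],x[1],.13)),move(s,(x[0],x[1],.054)))
```

```text
stub rl [[0.6217 0.2302 0.09  ]]
rs
free [ 0.6227 -0.011   0.0375] rms 0.0023 fixed r [ 0.6233 -0.0114]
rs stub eye [[ 0.6239 -0.0103  0.078 ]] roof top [[ 0.46   -0.1086  0.111 ]]
bs ((644.1166381835938, -233.56008911132812), (123.47518157958984, 119.55278015136719), 79.34947204589844)
(345, 160) [ 13 118  52]
(400, 120) [ 15 146 105]
(375, 110) [ 17 123  79]
(420, 175) [ 16 147  52]
(array([-0.   , -0.001, -0.   ]), array([-0.0456, -0.0626,  0.1233])) (array([-0.   , -0.001, -0.   ]), array([-0.0458, -0.0626,  0.1993]))
```

Emit:
{"fn": "apply_moves", "kwargs": {
  "increments": "0 0 0 -0.0456 -0.062 0.06 0.2;0 0 0 -0.0456 -0.062 0.11 0.2;0 0 0 -0.0456 -0.062 0.14 0.2;0 0 0 -0.0456 -0.062 0.17 0.2;0 0 0 -0.0456 -0.062 0.197 0.2;0 0 0 -0.0456 -0.062 0.197 0.2;0 0 0 -0.0456 -0.062 0.197 0.2;0 0 0 -0.0456 -0.062 0.197 1;0 0 0 -0.0456 -0.062 0.197 1;0 0 0 -0.0456 -0.062 0.197 1;0 0 0 -0.0456 -0.062 0.197 1;0 0 0 -0.0456 -0.062 0.197 1"
}}

```text
t: 6.9
ee_pos: [0.6259, -0.0115, 0.0602]
tool_rot: [0.482, 3.1, 0.001]
wrist_force: [-0.6, 1.1, 6.7]
gripper_width: 0.349
grip_force: 59.6
```

Run:
```python
from h import *
from plant import arm
s=arm.sense()
print(move(s,(.6220,.2305,.17)))
```

```text
(array([ 0.001,  0.004, -0.   ]), array([ 0.0767,  0.2295, -0.1099]))
```

Emit:
{"fn": "apply_moves", "kwargs": {
  "increments": "0 0 0 0 0 -0.05 1;0 0 0 0 0 -0.1 1;0 0 0 0.01 0.03 -0.125 1;0 0 0 0.025 0.075 -0.125 1;0 0 0 0.05 0.12 -0.125 1;0 0 0 0.065 0.17 -0.125 1;0 0 0 0.0767 0.2295 -0.125 1;0 0 0 0.0767 0.2295 -0.125 1;0 0 0 0.0767 0.2295 -0.125 1;0 0 0 0.0767 0.2295 -0.125 1;0 0 0 0.0767 0.2295 -0.125 1"
}}

```text
t: 8.0
ee_pos: [0.6208, 0.2287, 0.1825]
tool_rot: [0.485, 3.104, -0.001]
wrist_force: [0.5, 0.7, 0.1]
gripper_width: 0.352
grip_force: 59.6
```

Run:
```python
from h import *
s,c,T=wrist('w4')
print(s['grip_force'],move(s,(.6222,.2306,.12)))
# where the held tier's top/bottom rims and the tier below should appear
a=np.linspace(0,2*np.pi,120);im=c['color'][...,::-1].copy()
e=s['ee_pos']
for ctr,z,r,col in[(e,e[2]-.0142,.036,(0,255,0)),(e,e[2]-.0602,.036,(255,255,0)),((.6222,.2306),.058,.05,(0,0,255))]:
    q=pix(c,T,np.c_[ctr[0]+r*np.cos(a),ctr[1]+r*np.sin(a),0*a+z]);cv2.polylines(im,[q.astype(int)[:,None]],True,col,1)
cv2.imwrite('pics/w4b.png',im)
```

```text
8.0 [0.6208 0.2287 0.1825] [0.5 0.7 0.1] [ 0.28  0.32  1.36 -0.    1.46 -0.98]
59.56216514110565 (array([-0.,  0.,  0.]), array([-0.0007,  0.0022,  0.0625]))
```

View pics/w4b.png

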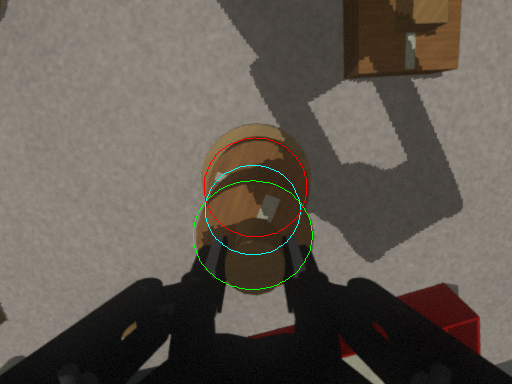

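The overlay rims line up: the held tier's rim matches the green circle centred on (253,235), and the tier below matches the red circle centred on (256,187). Lowering.

Emit:
{"fn": "apply_moves", "kwargs": {
  "increments": "0 0 0 -0.0007 0.0022 0 1;0 0 0 -0.0007 0.0022 0.02 1;0 0 0 -0.0007 0.0022 0.045 1;0 0 0 -0.0007 0.0022 0.057 1;0 0 0 -0.0007 0.0022 0.061 1;0 0 0 -0.0007 0.0022 0.063 1;0 0 0 -0.0007 0.0022 0.063 1"
}}

```text
t: 8.75
ee_pos: [0.6225, 0.2323, 0.1203]
tool_rot: [0.483, 3.103, 0.001]
wrist_force: [0.9, -0.1, -1.3]
gripper_width: 0.35
grip_force: 59.6
```

Emit:
{"fn": "apply_moves", "kwargs": {
  "increments": "0 0 0 -0.0002 -0.0017 0 1;0 0 0 -0.0002 -0.0017 0.0015 1;0 0 0 -0.0002 -0.0017 0.003 1;0 0 0 -0.0002 -0.0017 0.003 1"
}}

```text
t: 9.15
ee_pos: [0.6222, 0.2308, 0.1182]
tool_rot: [0.483, 3.103, 0.001]
wrist_force: [-3.9, -1.2, 8.9]
gripper_width: 0.348
grip_force: 60.2
```

Emit:
{"fn": "apply_moves", "kwargs": {
  "increments": "0 0 0 0 0 0 0.2;0 0 0 0 0 0 0.2;0 0 0 0 0 0 0.2;0 0 0 0 0 -0.04 0.2;0 0 0 0 0 -0.09 0.2;0 0 0 0.01 -0.04 -0.12 0.2;0 0 0 0.02 -0.09 -0.14 0.2;0 0 0 0.03 -0.14 -0.15 0.2;0 0 0 0.035 -0.19 -0.15 0.2;0 0 0 0.04 -0.24 -0.15 0.2;0 0 0 0.05 -0.29 -0.15 0.2;0 0 0 0.057 -0.334 -0.15 0.2"
}}

```text
t: 10.35
ee_pos: [0.4661, -0.0686, 0.2663]
tool_rot: [0.482, 3.104, -0.0]
wrist_force: [0.7, 0.6, 0.9]
gripper_width: 0.794
grip_force: 0.0
```

Emit:
{"fn": "apply_moves", "kwargs": {
  "increments": "0 0 0 0 -0.02 0 0.2;0 0 0 0 -0.02 0 0.2;0 0 0 0 -0.02 0 0.2"
}}

```text
t: 10.65
ee_pos: [0.4613, -0.0863, 0.2663]
tool_rot: [0.485, 3.104, 0.001]
wrist_force: [0.2, -0.4, -1.3]
gripper_width: 0.796
grip_force: 0.0
```

Run:
```python
from h import *
s,c,T=wrist('w5')
im=c['color'][...,::-1].copy();a=np.linspace(0,2*np.pi,60)
for z,r in((.111,.012),(.045,.036)):
    q=pix(c,T,np.c_[.460+r*np.cos(a),-.1086+r*np.sin(a),0*a+z]);cv2.polylines(im,[q.astype(int)[:,None]],True,(0,255,0),1)
cv2.imwrite('pics/w5b.png',im)
```

```text
10.65 [ 0.4613 -0.0863  0.2663] [ 0.2 -0.4 -1.3] [-0.29 -0.24  1.78  0.    1.6  -1.56]
```

View pics/w5b.png

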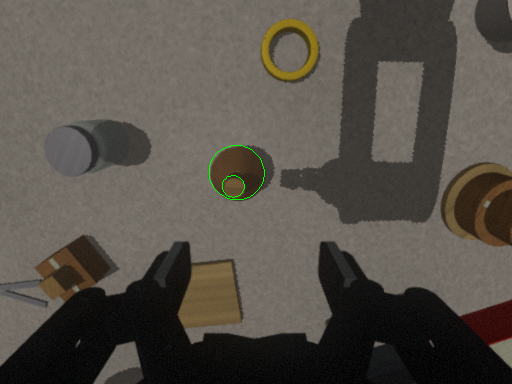

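Both overlay circles sit exactly on the roof's eaves (237,172) and grip (233,186). Grasping it now.

Run:
```python
from h import *
from plant import arm
s=arm.sense()
print(move(s,(.460,-.1086,.082)))
```

```text
(array([ 0.001,  0.   , -0.   ]), array([-0.0055, -0.0223,  0.1843]))
```

Emit:
{"fn": "apply_moves", "kwargs": {
  "increments": "0 0 0 -0.0055 -0.0215 0.04 0.2;0 0 0 -0.0055 -0.0215 0.09 0.2;0 0 0 -0.0055 -0.0215 0.12 0.2;0 0 0 -0.0055 -0.0215 0.15 0.2;0 0 0 -0.0055 -0.0215 0.175 0.2;0 0 0 -0.0055 -0.0215 0.1843 0.2;0 0 0 -0.0055 -0.0215 0.1843 0.2;0 0 0 -0.0055 -0.0215 0.1843 1;0 0 0 -0.0055 -0.0215 0.1843 1;0 0 0 -0.0055 -0.0215 0.1843 1;0 0 0 -0.0055 -0.0215 0.1843 1;0 0 0 -0.0055 -0.0215 0.1843 1"
}}

```text
t: 11.9
ee_pos: [0.4611, -0.1088, 0.0836]
tool_rot: [0.483, 3.101, -0.001]
wrist_force: [-1.1, -0.0, 6.3]
gripper_width: 0.261
grip_force: 58.6
```

Run:
```python
from h import *
from plant import arm
s=arm.sense()
print(move(s,(.6222,.2307,.25)))
```

```text
(array([ 0.   ,  0.003, -0.   ]), array([-0.0507,  0.3724, -0.1662]))
```

Emit:
{"fn": "apply_moves", "kwargs": {
  "increments": "0 0 0 0 0 -0.05 1;0 0 0 0 0 -0.1 1;0 0 0 0 0.02 -0.14 1;0 0 0 -0.005 0.06 -0.166 1;0 0 0 -0.012 0.1 -0.166 1;0 0 0 -0.019 0.145 -0.166 1;0 0 0 -0.025 0.19 -0.166 1;0 0 0 -0.032 0.235 -0.166 1;0 0 0 -0.038 0.28 -0.166 1;0 0 0 -0.045 0.325 -0.166 1;0 0 0 -0.0507 0.3724 -0.166 1;0 0 0 -0.0507 0.3724 -0.166 1"
}}

```text
t: 13.1
ee_pos: [0.6216, 0.236, 0.2455]
tool_rot: [-0.476, -3.102, -0.001]
wrist_force: [-0.9, -1.1, -2.1]
gripper_width: 0.26
grip_force: 59.1
```

Emit:
{"fn": "apply_moves", "kwargs": {
  "increments": "0 0 0 0 0 0 1;0 0 0 0 0 0 1;0 0 0 0 0 0 1"
}}

```text
t: 13.4
ee_pos: [0.6215, 0.2297, 0.2488]
tool_rot: [0.485, 3.103, 0.0]
wrist_force: [0.0, 0.5, -0.7]
gripper_width: 0.263
grip_force: 59.1
```

Run:
```python
from h import *
s,c,T=wrist('w6')
print(s['grip_force'],move(s,(.6222,.2307,.192)))
a=np.linspace(0,2*np.pi,120);im=c['color'][...,::-1].copy()
e=s['ee_pos']
for ctr,z,r,col in[(e,e[2]-.0386,.036,(0,255,0)),(e,e[2]-.0836,.03,(255,255,0)),((.6222,.2307),.104,.036,(0,0,255)),((.6222,.2307),.058,.05,(0,0,255))]:
    q=pix(c,T,np.c_[ctr[0]+r*np.cos(a),ctr[1]+r*np.sin(a),0*a+z]);cv2.polylines(im,[q.astype(int)[:,None]],True,col,1)
cv2.imwrite('pics/w6b.png',im)
```

```text
13.4 [0.6215 0.2297 0.2488] [ 0.   0.5 -0.7] [ 0.28  0.29  1.27 -0.    1.58 -0.98]
59.086843729019165 (array([ 0.   ,  0.001, -0.   ]), array([-0.0004,  0.0011,  0.0568]))
```

View pics/w6b.png

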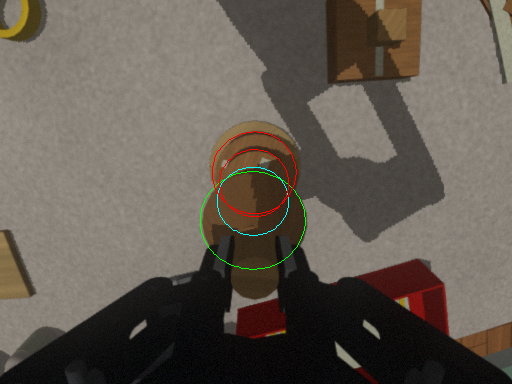

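The roof's eaves (green, centre (253,219)) and both tiers below (red) match their predicted outlines. Lowering.

Emit:
{"fn": "apply_moves", "kwargs": {
  "increments": "0 0 0 -0.0004 0.0011 0 1;0 0 0 -0.0004 0.0011 0.02 1;0 0 0 -0.0004 0.0011 0.045 1;0 0 0 -0.0004 0.0006 0.055 1;0 0 0 -0.0004 0.0006 0.058 1;0 0 0 -0.0004 0.0006 0.059 1;0 0 0 -0.0004 0.0006 0.059 1"
}}

```text
t: 14.15
ee_pos: [0.6226, 0.2315, 0.1904]
tool_rot: [0.483, 3.103, 0.001]
wrist_force: [0.8, 0.4, -1.1]
gripper_width: 0.26
grip_force: 59.1
```

Emit:
{"fn": "apply_moves", "kwargs": {
  "increments": "0 0 0 0 -0.0008 0.0015 1;0 0 0 0 -0.0008 0.003 1;0 0 0 0 -0.0008 0.004 1;0 0 0 0 -0.0008 0.004 1"
}}

```text
t: 14.55
ee_pos: [0.6227, 0.2308, 0.1877]
tool_rot: [0.483, 3.101, 0.002]
wrist_force: [-3.1, -1.3, 8.9]
gripper_width: 0.264
grip_force: 60.0
```

Emit:
{"fn": "apply_moves", "kwargs": {
  "increments": "0 0 0 0 0 0 0.2;0 0 0 0 0 0 0.2;0 0 0 0 0 0 0.2;0 0 0 0 0 -0.04 0.2;0 0 0 0 0 -0.08 0.2;0 0 0 0.03 0.03 -0.08 0.2;0 0 0 0.06 0.06 -0.08 0.2;0 0 0 0.1 0.09 -0.08 0.2;0 0 0 0.14 0.118 -0.08 0.2;0 0 0 0.156 0.118 -0.08 0.2;0 0 0 0.156 0.118 -0.08 0.2;0 0 0 0.156 0.118 -0.08 0.2"
}}

```text
t: 15.75
ee_pos: [0.5091, 0.3901, 0.2649]
tool_rot: [0.482, 3.104, -0.001]
wrist_force: [0.8, 0.4, 1.1]
gripper_width: 0.803
grip_force: 0.0
```

Run:
```python
from h import *
s,c,T=wrist('w7')
m=mask(c,(5,100,30));u=pix(c,T,[[.5122,.4116,.046],[.5122,.4116,.078]]);print(u)
k=contour(m,u[0]);p=onz(c,k,.046,T)[:,:2];print(cv2.minAreaRect((p*1000).astype(np.float32)))
print(pix(c,T,[[.6222,.2307,.223]]))
```

```text
15.75 [0.5091 0.3901 0.2649] [0.8 0.4 1.1] [ 0.57  0.23  1.31 -0.    1.6  -0.69]
[[270.19164879 166.67041671]
 [271.64132209 171.97417994]]
((511.0075378417969, 411.33416748046875), (95.52587890625, 97.99881744384766), 76.56624603271484)
[[122.46441976 382.07000713]]
```

View pics/w7.png

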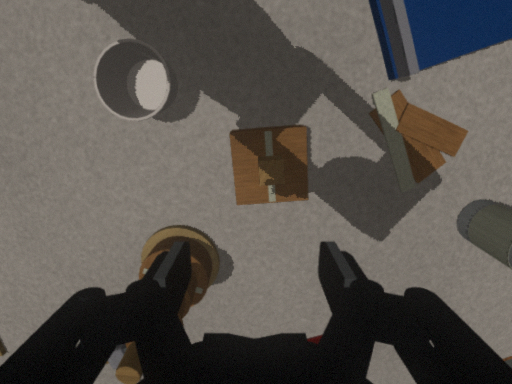

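square_large is centred at about (270,165), and its top edge rises about 3.5° to the right. The finished round stack stands at (180,275).

```bash
cat >> h.py <<'E'
def quad(c,T,uv,z,m):
    """fit the four sides of a square at height z: side angles (mod 90) and centre from opposite sides"""
    k=contour(m,uv);p=onz(c,k,z,T)[:,:2];(cx,cy),_,a=cv2.minAreaRect((p*1000).astype(np.float32))
    a=np.radians(a);ct=np.array([cx,cy])/1000;R=np.array([[np.cos(a),np.sin(a)],[-np.sin(a),np.cos(a)]]);q=(p-ct)@R.T
    for i in(0,1):
        for sg in(1,-1):
            w=np.quantile(sg*q[:,i],.95);sel=(sg*q[:,i]>w-.008)&(abs(q[:,1-i])<.75*w)
            if sel.sum()<10: print('few');continue
            vx,vy,x0,y0=cv2.fitLine((p[sel]*1000).astype(np.float32),cv2.DIST_HUBER,0,.01,.01).ravel()
            n=np.array([-vy,vx]);n=n*np.sign(n@(R[i]*sg))
            print('side dir',np.degrees(np.arctan2(vy,vx)).round(1)%90,'normal',n.round(3),'offset from centre mm',(n@(np.array([x0,y0])-ct*1000)).round(1),'n',sel.sum())
    print('centre',ct.round(4),'angle',np.degrees(a).round(1))
E
python3 - <<'E'
from h import *
s,c,T=pickle.load(open('w7.pkl','rb'))
quad(c,T,(270,166),.046,mask(c,(5,100,30)))
s5,c5,T5=pickle.load(open('w3.pkl','rb'))
print('bs w3');quad(c5,T5,(80,250),.012,mask(c5,(5,80,30)))
print(move(s,(.5115,.411,.055),np.radians(76.5)))
E
```

```text
side dir 75.2 normal [0.256 0.967] offset from centre mm 46.7 n 54
side dir 76.9 normal [-0.226 -0.974] offset from centre mm 46.9 n 54
side dir 76.9 normal [-0.974  0.227] offset from centre mm 48.2 n 58
side dir 76.3 normal [ 0.971 -0.237] offset from centre mm 48.2 n 55
centre [0.511  0.4113] angle 76.6
bs w3
side dir 79.3 normal [0.185 0.983] offset from centre mm 61.2 n 55
side dir 79.2 normal [-0.188 -0.982] offset from centre mm 61.4 n 53
side dir 79.2 normal [-0.982  0.188] offset from centre mm 59.8 n 56
side dir 79.3 normal [ 0.982 -0.187] offset from centre mm 59.5 n 52
centre [ 0.6441 -0.2336] angle 79.0
(array([-0.   ,  0.   , -0.073]), array([0.0042, 0.0207, 0.2099]))
```

Emit:
{"fn": "apply_moves", "kwargs": {
  "increments": "0 0 -0.073 0.0042 0.0207 0.05 0.2;0 0 -0.073 0.0042 0.0207 0.1 0.2;0 0 -0.073 0.0042 0.0207 0.14 0.2;0 0 -0.073 0.0042 0.0207 0.17 0.2;0 0 -0.073 0.0042 0.0207 0.2 0.2;0 0 -0.073 0.0042 0.0207 0.209 0.2;0 0 -0.073 0.0042 0.0207 0.209 0.2;0 0 -0.073 0.0042 0.0207 0.209 1;0 0 -0.073 0.0042 0.0207 0.209 1;0 0 -0.073 0.0042 0.0207 0.209 1;0 0 -0.073 0.0042 0.0207 0.209 1;0 0 -0.073 0.0042 0.0207 0.209 1"
}}

```text
t: 17.0
ee_pos: [0.5128, 0.4125, 0.0587]
tool_rot: [0.369, 3.116, 0.004]
wrist_force: [0.7, -0.2, 6.9]
gripper_width: 0.335
grip_force: 60.7
```

Run:
```python
from h import *
from plant import arm
s=arm.sense();e=s['ee_pos']
print(s['q'].round(2),move(s,(e[0],e[1],.30),np.radians(79.2)),move(s,(.42,.2,.30),np.radians(79.2)),move(s,(.6441,-.2336,.2),np.radians(79.2)))
```

```text
[ 0.6   0.41  1.48 -0.    1.25 -0.74] (array([ 0.003,  0.003, -0.047]), array([-0.0007,  0.0007, -0.2413])) (array([ 0.003,  0.003, -0.047]), array([ 0.0399, -0.2275, -0.2421])) (array([ 0.003,  0.003, -0.047]), array([-0.2789, -0.5971, -0.1423]))
```

Emit:
{"fn": "apply_moves", "kwargs": {
  "increments": "0 0 0 0 0 -0.05 1;0 0 0 0 0 -0.1 1;0 0 0 0 0 -0.14 1;0 0 0 0.01 -0.045 -0.16 1;0 0 0 0.02 -0.09 -0.16 1;0 0 0 0.03 -0.135 -0.16 1;0 0 -0.02 0.035 -0.18 -0.16 1;0 0 -0.047 0.035 -0.225 -0.16 1;0 0 -0.047 0.01 -0.265 -0.16 1;0 0 -0.047 -0.02 -0.3 -0.16 1;0 0 -0.047 -0.05 -0.335 -0.16 1;0 0 -0.047 -0.08 -0.37 -0.16 1"
}}

```text
t: 18.2
ee_pos: [0.5032, 0.0313, 0.217]
tool_rot: [0.296, 3.126, 0.0]
wrist_force: [1.4, 1.0, -0.9]
gripper_width: 0.336
grip_force: 60.0
```

Run:
```python
from h import *
from plant import arm
s=arm.sense();e=s['ee_pos']
print(s['grip_force'],e,move(s,(.6441,-.2336,.15),np.radians(79.2)))
```

```text
60.02942204475403 [0.50323215 0.03132905 0.21700722] (array([ 0.   ,  0.002, -0.   ]), array([-0.1879, -0.2339,  0.0673]))
```

Emit:
{"fn": "apply_moves", "kwargs": {
  "increments": "0 0 0 -0.03 -0.037 0 1;0 0 0 -0.06 -0.074 0 1;0 0 0 -0.09 -0.112 0 1;0 0 0 -0.12 -0.15 0.02 1;0 0 0 -0.15 -0.187 0.04 1;0 0 0 -0.188 -0.230 0.067 1;0 0 0 -0.188 -0.230 0.067 1;0 0 0 -0.188 -0.230 0.067 1;0 0 0 -0.188 -0.230 0.067 1;0 0 0 -0.188 -0.230 0.067 1"
}}

```text
t: 19.2
ee_pos: [0.6444, -0.2272, 0.1504]
tool_rot: [0.294, 3.126, -0.0]
wrist_force: [-0.1, -0.4, -1.7]
gripper_width: 0.332
grip_force: 60.0
```

Run:
```python
from h import *
s,c,T=wrist('w8')
print(s['wrist_force'].round(1),s['grip_force'],move(s,(.6441,-.2336,.074),np.radians(79.2)))
im=c['color'][...,::-1].copy();a=np.radians(79.25)
def sq(ct,z,h,th,col):
    u=np.array([[np.cos(th),np.sin(th)],[-np.sin(th),np.cos(th)]]);p=np.array([[h,h],[h,-h],[-h,-h],[-h,h]])@u
    cv2.polylines(im,[pix(c,T,np.c_[p+np.array(ct)[:2],[z]*4]).astype(int)[:,None]],True,col,1)
R=tool(s)[:3,:3];th=np.arctan2(R[1,1],R[0,1]);e=s['ee_pos'];print(np.degrees(th))
sq((.6441,-.2336),.012,.06,a,(0,0,255));sq(e,e[2]-.0127,.048,th,(0,255,0));sq(e,e[2]-.0587,.048,th,(255,255,0))
cv2.imwrite('pics/w8b.png',im)
```

```text
19.2 [ 0.6444 -0.2272  0.1504] [-0.1 -0.4 -1.7] [-0.41  0.4   1.32  0.    1.42 -1.8 ]
[-0.1 -0.4 -1.7] 59.970733523368835 (array([-0.   ,  0.001,  0.001]), array([-0.0008, -0.0064,  0.0764]))
79.24031690814411
```

View pics/w8b.png

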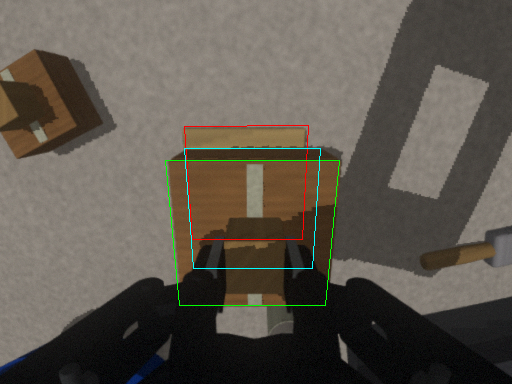

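The overlays match: the board's back edge is on the red line at row 126, and the held tier is on the green outline. Also visible is square_small at upper left (45,100). Lowering.

Emit:
{"fn": "apply_moves", "kwargs": {
  "increments": "0 0 0 -0.0008 -0.006 0.02 1;0 0 0 -0.0008 -0.006 0.05 1;0 0 0 -0.0008 -0.006 0.07 1;0 0 0 -0.0008 -0.006 0.076 1;0 0 0 -0.0008 -0.006 0.076 1;0 0 0 -0.0008 -0.006 0.076 1"
}}

```text
t: 19.85
ee_pos: [0.6449, -0.2342, 0.0751]
tool_rot: [0.295, 3.125, -0.001]
wrist_force: [1.1, -0.3, -1.2]
gripper_width: 0.334
grip_force: 60.1
```

Run:
```python
from h import *
from plant import arm
s=arm.sense();print(s['wrist_force'].round(1),move(s,(.6441,-.2336,.0705),np.radians(79.25)))
```

```text
[ 1.1 -0.3 -1.2] (array([-0.001,  0.003, -0.001]), array([0.0009, 0.0005, 0.0046]))
```

Emit:
{"fn": "apply_moves", "kwargs": {
  "increments": "0 0 0 0.0008 0.0005 0.003 1;0 0 0 0.0008 0.0005 0.005 1;0 0 0 0.0008 0.0005 0.006 1;0 0 0 0.0008 0.0005 0.006 1"
}}

```text
t: 20.25
ee_pos: [0.6444, -0.2341, 0.0707]
tool_rot: [0.296, 3.124, -0.001]
wrist_force: [-6.0, 2.3, 14.9]
gripper_width: 0.339
grip_force: 62.0
```

Emit:
{"fn": "apply_moves", "kwargs": {
  "increments": "0 0 0 0 0 0 0.2;0 0 0 0 0 0 0.2;0 0 0 0 0 0 0.2;0 0 0 0 0 -0.04 0.2;0 0 0 0 0 -0.09 0.2;0 0 0 0 -0.02 -0.13 0.2;0 0 0 0.03 -0.06 -0.16 0.2;0 0 0 0.06 -0.11 -0.19 0.2;0 0 0 0.082 -0.154 -0.19 0.2;0 0 0 0.082 -0.154 -0.19 0.2;0 0 0 0.082 -0.154 -0.19 0.2;0 0 0 0.082 -0.154 -0.19 0.2"
}}

```text
t: 21.45
ee_pos: [0.5335, -0.3696, 0.2567]
tool_rot: [0.298, 3.127, 0.001]
wrist_force: [-0.2, 0.2, -0.3]
gripper_width: 0.797
grip_force: 0.0
```

Run:
```python
from h import *
s,c,T=wrist('w9')
m=mask(c,(5,100,30));u=pix(c,T,[[.530,-.398,.046]])[0];print(u)
quad(c,T,u,.046,m)
print('sl stub',pix(c,T,[[.6441,-.2336,.09]]),'jar',pix(c,T,[[.369,-.273,.1]]))
```

```text
21.45 [ 0.5335 -0.3696  0.2567] [-0.2  0.2 -0.3] [-0.69  0.25  1.3   0.    1.59 -2.07]
[230.73513622 172.28550874]
side dir 13.0 normal [0.974 0.226] offset from centre mm 35.0 n 37
side dir 12.400002 normal [-0.977 -0.215] offset from centre mm 34.6 n 38
side dir 13.4 normal [-0.232  0.973] offset from centre mm 35.4 n 40
side dir 12.9 normal [ 0.223 -0.975] offset from centre mm 35.7 n 37
centre [ 0.5266 -0.4056] angle 13.0
sl stub [[380.27506499 245.39677575]] jar [[321.34129403  -5.84260437]]
```

View pics/w9.png

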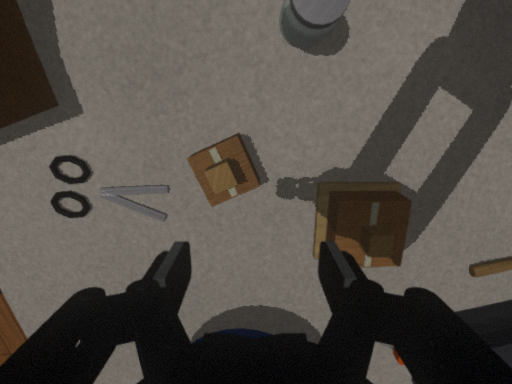

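square_small is at (225,170), with its sides at 13° to world x. square_large sits square on its board at (365,225).

Run:
```python
from h import *
from plant import arm
s=arm.sense()
print(move(s,(.5268,-.4054,.055),np.radians(103)))
s,c,T=pickle.load(open('w9.pkl','rb'))
print(onz(c,[(223,178)],.078,T),onz(c,[(255,330)],.06,T))
```

```text
(array([ 0.001, -0.   , -0.416]), array([ 0.    , -0.0375,  0.2014]))
[[ 0.52853322 -0.40429179  0.078     ]] [[ 0.76580723 -0.41226235  0.06      ]]
```

Emit:
{"fn": "apply_moves", "kwargs": {
  "increments": "0 0 -0.14 0 -0.037 0.04 0.2;0 0 -0.28 0 -0.037 0.08 0.2;0 0 -0.416 0 -0.037 0.11 0.2;0 0 -0.416 0 -0.037 0.13 0.2;0 0 -0.416 -0.001 -0.037 0.17 0.2;0 0 -0.416 -0.001 -0.037 0.195 0.2;0 0 -0.416 -0.001 -0.037 0.2 0.2;0 0 -0.416 -0.001 -0.037 0.2 1;0 0 -0.416 -0.001 -0.037 0.2 1;0 0 -0.416 -0.001 -0.037 0.2 1;0 0 -0.416 -0.001 -0.037 0.2 1;0 0 -0.416 -0.001 -0.037 0.2 1"
}}

```text
t: 22.7
ee_pos: [0.5292, -0.4071, 0.0597]
tool_rot: [-0.356, 3.118, -0.005]
wrist_force: [1.8, -0.6, 7.2]
gripper_width: 0.336
grip_force: 61.2
```

Run:
```python
from h import *
from plant import arm
s=arm.sense();e=s['ee_pos']
print(s['q'].round(2),move(s,(.6441,-.2336,.185),np.radians(79.25)))
```

```text
[-0.73  0.44  1.45  0.    1.26 -2.53] (array([-0.003,  0.004,  0.415]), array([-0.1514,  0.1427, -0.1254]))
```

Emit:
{"fn": "apply_moves", "kwargs": {
  "increments": "0 0 0 0 0 -0.05 1;0 0 0 0 0 -0.1 1;0 0 0 -0.01 0.01 -0.128 1;0 0 0.14 -0.04 0.04 -0.128 1;0 0 0.28 -0.07 0.07 -0.128 1;0 0 0.415 -0.1 0.1 -0.128 1;0 0 0.415 -0.135 0.13 -0.128 1;0 0 0.415 -0.151 0.143 -0.128 1;0 0 0.415 -0.151 0.143 -0.128 1;0 0 0.415 -0.151 0.143 -0.128 1;0 0 0.415 -0.151 0.143 -0.128 1"
}}

```text
t: 23.8
ee_pos: [0.6418, -0.234, 0.185]
tool_rot: [-0.296, -3.127, 0.001]
wrist_force: [-0.1, 1.0, -0.9]
gripper_width: 0.337
grip_force: 60.2
```

Run:
```python
from h import *
s,c,T=wrist('w10')
print(s['wrist_force'].round(1),s['grip_force'],move(s,(.6442,-.2338,.12),np.radians(79.25)))
im=c['color'][...,::-1].copy();a=np.radians(79.25)
def sq(ct,z,h,th,col):
    u=np.array([[np.cos(th),np.sin(th)],[-np.sin(th),np.cos(th)]]);p=np.array([[h,h],[h,-h],[-h,-h],[-h,h]])@u
    cv2.polylines(im,[pix(c,T,np.c_[p+np.array(ct)[:2],[z]*4]).astype(int)[:,None]],True,col,1)
R=tool(s)[:3,:3];th=np.arctan2(R[1,1],R[0,1]);e=s['ee_pos'];print(np.degrees(th))
sq((.6442,-.2338),.058,.048,a,(0,0,255));sq(e,e[2]-.0137,.035,th,(0,255,0));sq(e,e[2]-.0597,.035,th,(255,255,0))
cv2.imwrite('pics/w10b.png',im)
```

```text
23.8 [ 0.6418 -0.234   0.185 ] [-0.1  1.  -0.9] [-0.42  0.38  1.28 -0.    1.48 -1.81]
[-0.1  1.  -0.9] 60.224082469940186 (array([-0.001, -0.   , -0.001]), array([-0.0023,  0.0007,  0.065 ]))
79.172108901512
```

View pics/w10b.png

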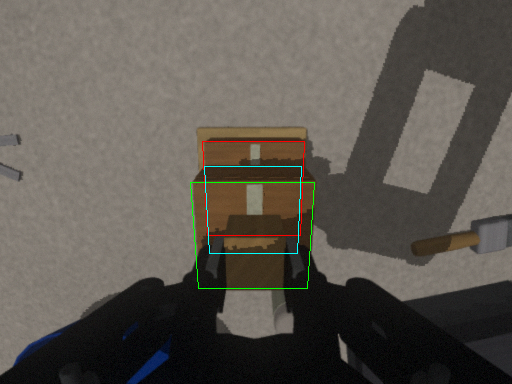

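The held tier (green, centre (253,235)) and the tier below (red, top edge at row 140) both match the overlay. Contact should come at TCP z of about 0.1177.

Emit:
{"fn": "apply_moves", "kwargs": {
  "increments": "0 0 0 -0.0018 0.0005 0 1;0 0 0 -0.0018 0.0005 0.02 1;0 0 0 -0.0018 0.0005 0.045 1;0 0 0 -0.0018 0.0005 0.06 1;0 0 0 -0.0018 0.0005 0.065 1;0 0 0 -0.0018 0.0005 0.065 1;0 0 0 -0.0018 0.0005 0.065 1"
}}

```text
t: 24.55
ee_pos: [0.6449, -0.2329, 0.121]
tool_rot: [0.295, 3.126, -0.001]
wrist_force: [-0.4, 1.7, -0.6]
gripper_width: 0.335
grip_force: 60.2
```

Run:
```python
from h import *
from plant import arm
s=arm.sense();print(s['wrist_force'].round(1),move(s,(.6442,-.2338,.1175),np.radians(79.25)))
```

```text
[-0.4  1.7 -0.6] (array([-0.   ,  0.001, -0.   ]), array([ 0.0005, -0.001 ,  0.0035]))
```

Emit:
{"fn": "apply_moves", "kwargs": {
  "increments": "0 0 0 0.0005 -0.001 0.0015 1;0 0 0 0.0005 -0.001 0.003 1;0 0 0 0.0005 -0.001 0.0045 1;0 0 0 0.0005 -0.001 0.0045 1"
}}

```text
t: 24.95
ee_pos: [0.6445, -0.2339, 0.1176]
tool_rot: [0.294, 3.126, -0.001]
wrist_force: [-3.9, -0.1, 7.2]
gripper_width: 0.333
grip_force: 61.3
```

Emit:
{"fn": "apply_moves", "kwargs": {
  "increments": "0 0 0 0 0 0 0.2;0 0 0 0 0 0 0.2;0 0 0 0 0 0 0.2;0 0 0 0 0 -0.04 0.2;0 0 0 0 0 -0.09 0.2;0 0 0 0 0 -0.14 0.2;0 0 0 0.05 0.04 -0.17 0.2;0 0 0 0.09 0.08 -0.19 0.2;0 0 0 0.13 0.12 -0.2 0.2;0 0 0 0.16 0.18 -0.2 0.2;0 0 0 0.16 0.18 -0.2 0.2;0 0 0 0.16 0.18 -0.2 0.2"
}}

```text
t: 26.15
ee_pos: [0.5189, -0.0222, 0.317]
tool_rot: [0.287, 3.126, 0.003]
wrist_force: [1.2, -0.7, -0.4]
gripper_width: 0.801
grip_force: 0.0
```

Run:
```python
from h import *
from plant import cams
s,c,T=wrist('w11')
A=[(k,cams.camera(k)) for k in('scene','side')]
out=[]
a=np.linspace(0,2*np.pi,60)
def cir(x,y,z,r):return np.c_[x+r*np.cos(a),y+r*np.sin(a),0*a+z]
def sq(z,h,th=np.radians(79.25)):
    u=np.array([[np.cos(th),np.sin(th)],[-np.sin(th),np.cos(th)]]);return np.c_[np.array([[h,h],[h,-h],[-h,-h],[-h,h]])@u+[.6441,-.2336],[z]*4]
S=[cir(.6227,.2308,z,r) for z,r in((.058,.05),(.104,.036),(.149,.036),(.215,.012))]+[sq(.058,.048),sq(.104,.035),sq(.136,.015)]
for k,d in A+[('w',c)]:
    W=T if k=='w' else np.linalg.inv(d['camera_from_world'])
    im=cv2.resize(d['color'][...,::-1],None,fx=3,fy=3,interpolation=cv2.INTER_CUBIC)
    raw=im.copy()
    for p in S: cv2.polylines(im,[(pix(d,W,p)*3+1).astype(int)[:,None]],True,(0,255,0),1)
    if k=='w': cv2.imwrite('pics/fw.png',cv2.resize(im,(768,576)));continue
    for ct in((.6227,.2308,.1),(.6441,-.2336,.07)):
        u,v=(pix(d,W,ct)[0]*3).astype(int);v=max(v,150);u=min(max(u,100),1436)
        out.append(np.hstack([q[v-140:v+140,u-95:u+95] for q in(raw,im)]))
g=np.vstack([np.hstack(out[:2]),np.hstack(out[2:])]);print(g.shape);cv2.imwrite('pics/fin.png',g)
```

```text
26.15 [ 0.5189 -0.0222  0.317 ] [ 1.2 -0.7 -0.4] [-0.14 -0.11  1.58  0.    1.67 -1.53]
(560, 760, 3)
```

View pics/fin.png

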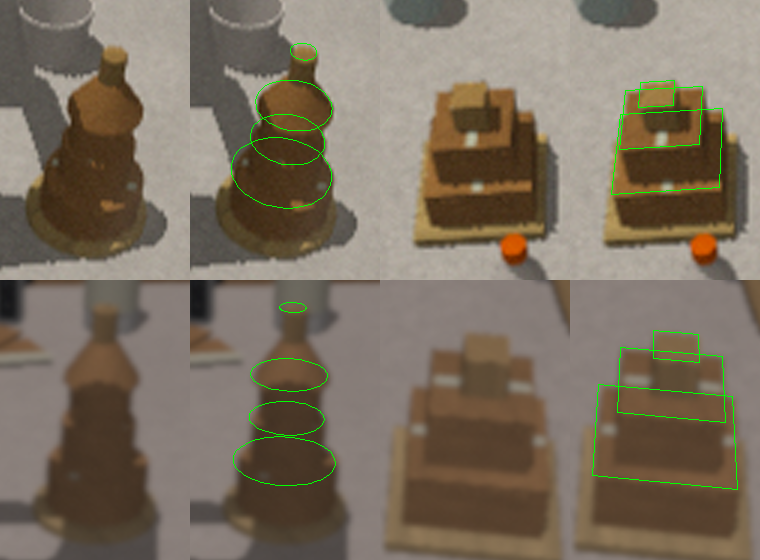

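View pics/fw.png

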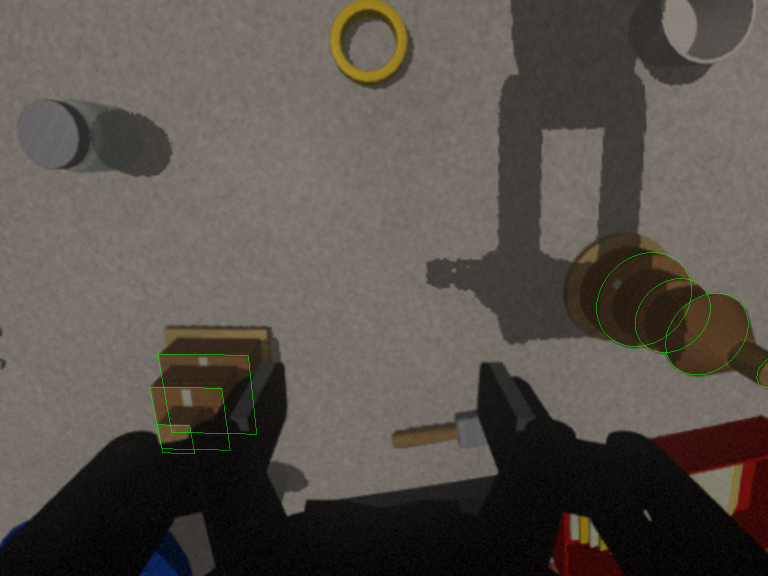

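Both stacks stand complete and coaxial. The overlays are offset only by a uniform few pixels (within calibration), and the jar and tub are still upright where they stood.

```bash
python3 -c "
from plant import job
print(job.hand_in())"
```

```text
the job is handed in; nothing more can be done
None
```

Both piñata bodies are stacked in the order asked, centred and seated as far as the final camera check shows, with the jar and tub left where they stood; the job is handed in at about 26 s of the 141 s allowed, and no verdict came back.

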